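# Unstack the lids and close the coffee-corner canisters

### The arm

A 7-joint arm with a two-finger parallel gripper is mounted at the origin on a cart in front of the work surface, level with it; the furniture and walls round the work are solid. World frame = base frame: x ahead of the robot, y to its left, z up, the work surface at z = 0. Lengths are in m, angles in rad, forces in N, time in s.
With the tool pointing down it reaches from about 0.35 to 0.775 m from the base axis. Payload 3.1 kg.
Tool frame: the origin (TCP) lies at the very end of the fingers, on their centre line; the grasp point (between the pads) lies behind it (bot.hold_point_z is the z of the grasp point in the tool frame, in m); z points along the fingers, y is the direction in which the jaws open and shut (so a half turn about z gives the same grasp; the last joint's range is limited). The gripper opens to 85 mm and grips with 20 to 120 N. Pads are 22 mm wide; open, the fingers measure 114 mm over their backs; the gripper's body (76 mm by 85 mm) begins 54 mm behind the grasp point. The pads swing forward as they close: fully open they stand 13 mm farther back than shut.
Start: joints at [1.217, 0.311, 0.014, 1.512, -0.004, 1.319, -0.027], TCP at [0.169, -0.523, 0.231] pointing down, gripper open.
Joint ranges: [-2.7, 2.7], [-0.3, 1.91], [-1.27, 1.3], [0.12, 2.57], [-1.44, 4.58], [0.2, 2.03], [-3.05, 3.05]. Speed limits (rad/s): [2.79, 2.79, 3.14, 3.14, 3.14, 3.14, 3.14].

### API

Orientations are given as a unit quaternion [w, x, y, z].
In Python, from plant import bot gives the robot as it stands. The module is installed in compiled form; this text tells all that it offers. Calls block until the motion is done:
- bot.movep(position, orientation): joint-space move of the TCP to a pose.
- bot.move_l(position, rotation=None, velocity=0.15): straight line of the TCP; rotation=None keeps the orientation; velocity is the mean speed in m/s.
- bot.set_joints(angles): joint-space move.
- bot.set_gripper(opening): finger opening in m; the grip force is fixed at half the most; returns when the fingers have stopped.
- bot.dwell(seconds).
- bot.ik(position, orientation): joint angles nearest the present ones, or None.
- bot.snapshot(name): name is "side" or "top" or "wrist"; returns the picture (400x640x3 uint8, blue, green, red); there is no depth.
- bot.calibration(name): a dict with "camera_matrix" (3x3 intrinsics, pixels), "rvec" (rotation vector, rad) and "tvec" (3), from world to camera coordinates, as OpenCV has them. Camera axes: x right, y down, z forward; pixel columns grow to the right and rows downward; lengths in m; the calibration is good to about 2 mm. A picture is of the moment at which its call begins: read the wrist's pose just before it. calibration takes no time and is no camera call; for the wrist camera it gives the pose at the moment of the call.
A pose or a line that the arm cannot do raises bot.IKError and nothing moves.
- bot.job_done(): hands the job in, once; it reports no verdict.
Readings, each from a call of its own:
- bot.current_time_s(): time.
- bot.current_joints(): joint angles.
- bot.current_joint_vel(): joint speeds.
- bot.current_effort(): joint torques, N m.
- bot.current_position(): TCP position.
- bot.current_tcp_rot(): TCP orientation.
- bot.current_ft_force(): force on the tool from outside, world axes, zero at the start.
- bot.current_ft_torque(): the same for the moment, N m.
- bot.current_finger_gap(): finger opening in m.
Only numpy, scipy, OpenCV 4.12 (cv2) and the standard library are available. Lean on these libraries where they do the work, as an engineer would, in place of code of your own. Each camera call takes 0.05 s, during which the arm holds its last target.

### The job

The walnut lids of the four stoneware canisters are stacked on the coaster by size. Take the stack apart from the top down, one lid at a time, and close each canister with the lid of its own size before you take the next, so that every plug is in its mouth and every disc lies flat on the rim. Leave the canisters standing where they are, and do not disturb the pitcher or the espresso cup.

Things in the scene. Friction and masses are not known exactly. Their poses are not given: they have to be found in the camera images.
- smallest_lid: Walnut lid, the smallest (top of the stack at the start): round disc 42 mm wide, 12 mm thick, thin brass rim; under it a plug 9 mm deep, 22 mm wide, tapering at the foot to 18 mm. Origin: centre of the plug's underside; z up, disc top at +21 mm. The lids start upright in one stack, each plug loose on the disc below, the lowest on a fixed cork coaster (94 mm wide, 8 mm thick). Disc edges are free to grasp.
- smallest_canister: Open, empty, loose round pale stoneware canister, the smallest of four: 42 mm wide, 60 mm high; the top 11 mm is a neck 36 mm wide with a mouth 30 mm wide. Origin: centre of its underside; z up, rim at +60 mm. Closed when the 42 mm lid's disc lies flat on the rim: lid origin 9 mm below the rim.
- second_lid: Walnut lid, the second smallest: round disc 50 mm wide, 12 mm thick, thin brass rim; under it a plug 9 mm deep, 30 mm wide, tapering at the foot to 26 mm. Origin: centre of the plug's underside; z up, disc top at +21 mm. The lids start upright in one stack, each plug loose on the disc below, the lowest on a fixed cork coaster (94 mm wide, 8 mm thick). Disc edges are free to grasp.
- second_canister: Open, empty, loose round pale stoneware canister, the second smallest of four: 50 mm wide, 70 mm high; the top 11 mm is a neck 44 mm wide with a mouth 38 mm wide. Origin: centre of its underside; z up, rim at +70 mm. Closed when the 50 mm lid's disc lies flat on the rim: lid origin 9 mm below the rim.
- third_lid: Walnut lid, the second largest: round disc 58 mm wide, 12 mm thick, thin brass rim; under it a plug 9 mm deep, 38 mm wide, tapering at the foot to 34 mm. Origin: centre of the plug's underside; z up, disc top at +21 mm. The lids start upright in one stack, each plug loose on the disc below, the lowest on a fixed cork coaster (94 mm wide, 8 mm thick). Disc edges are free to grasp.
- third_canister: Open, empty, loose round pale stoneware canister, the second largest of four: 58 mm wide, 80 mm high; the top 11 mm is a neck 52 mm wide with a mouth 46 mm wide. Origin: centre of its underside; z up, rim at +80 mm. Closed when the 58 mm lid's disc lies flat on the rim: lid origin 9 mm below the rim.
- largest_lid: Walnut lid, the largest (bottom of the stack at the start): round disc 66 mm wide, 12 mm thick, thin brass rim; under it a plug 9 mm deep, 46 mm wide, tapering at the foot to 42 mm. Origin: centre of the plug's underside; z up, disc top at +21 mm. The lids start upright in one stack, each plug loose on the disc below, the lowest on a fixed cork coaster (94 mm wide, 8 mm thick). Disc edges are free to grasp.
- largest_canister: Open, empty, loose round pale stoneware canister, the largest of four: 66 mm wide, 90 mm high; the top 11 mm is a neck 60 mm wide with a mouth 54 mm wide. Origin: centre of its underside; z up, rim at +90 mm. Closed when the 66 mm lid's disc lies flat on the rim: lid origin 9 mm below the rim.
- milk_pitcher: Bystander: loose steel steaming pitcher, 98 mm high, about 74 mm wide and 98 mm long with its handle (handle on its -y side); origin near its middle on the underside, z up. To be left alone.
- espresso_cup: Bystander: loose off-white espresso cup, 50 mm high, about 64 mm wide and 91 mm long with its handle (handle on its -y side); origin near its middle on the underside, z up. To be left alone.
Mind the look-alikes: they are no part of the job. Leave any pink or purple look-alike of the smallest_canister alone. Leave any blue look-alike of the largest_canister alone.

How it is judged:
On the way, in this order (a step that is already met when the one before it is completed fails the run):
1. the smallest lid is seated on its own canister and let go (horizontal distance between smallest_lid and smallest_canister below 0.008 m and z of smallest_lid in the frame of smallest_canister between 0.048 and 0.054 m and angle between smallest_lid's own z axis and vertical below 0.06 rad and contact force between the fingers and smallest_lid below 0.05 N), for 0.2 s.
2. the second smallest lid is seated on its own canister and let go (horizontal distance between second_lid and second_canister below 0.008 m and z of second_lid in the frame of second_canister between 0.058 and 0.064 m and angle between second_lid's own z axis and vertical below 0.06 rad and contact force between the fingers and second_lid below 0.05 N), for 0.2 s.
3. the second largest lid is seated on its own canister and let go (horizontal distance between third_lid and third_canister below 0.008 m and z of third_lid in the frame of third_canister between 0.068 and 0.074 m and angle between third_lid's own z axis and vertical below 0.06 rad and contact force between the fingers and third_lid below 0.05 N), for 0.2 s.
4. the largest lid is seated on its own canister and let go (horizontal distance between largest_lid and largest_canister below 0.008 m and z of largest_lid in the frame of largest_canister between 0.078 and 0.084 m and angle between largest_lid's own z axis and vertical below 0.06 rad and contact force between the fingers and largest_lid below 0.05 N), for 0.2 s.
At the end, for the whole second after the job is handed in: Each of the four lids is on the canister of its own size: lid and canister axes within 8 mm, the disc on the rim to within 3 mm in height, the lid level to within 0.06 rad; all canisters upright (0.05 rad); everything released and at rest (under 10 mm/s) (horizontal distance between smallest_lid and smallest_canister below 0.008 m and z of smallest_lid in the frame of smallest_canister between 0.048 and 0.054 m and angle between each of smallest_lid, second_lid, third_lid, largest_lid's own z axis and vertical below 0.06 rad and angle between each of smallest_canister, second_canister, third_canister, largest_canister's own z axis and vertical below 0.05 rad and linear speed of each of smallest_lid, smallest_canister, second_lid, second_canister, third_lid, third_canister, largest_lid, largest_canister below 0.01 m/s and horizontal distance between second_lid and second_canister below 0.008 m and z of second_lid in the frame of second_canister between 0.058 and 0.064 m and horizontal distance between third_lid and third_canister below 0.008 m and z of third_lid in the frame of third_canister between 0.068 and 0.074 m and horizontal distance between largest_lid and largest_canister below 0.008 m and z of largest_lid in the frame of largest_canister between 0.078 and 0.084 m); the robot touches nothing.
It fails at once if a canister is pushed more than 30 mm or tipped (distance of any of smallest_canister, second_canister, third_canister, largest_canister from where it was at the start of the episode above 0.03 m or angle between any of smallest_canister, second_canister, third_canister, largest_canister's own z axis and vertical above 0.35 rad).
It fails at once if the milk pitcher is pushed more than 25 mm or tipped (distance of milk_pitcher from where it was at the start of the episode above 0.025 m or angle between milk_pitcher's own z axis and vertical above 0.35 rad).
It fails at once if the espresso cup is pushed more than 25 mm or tipped (distance of espresso_cup from where it was at the start of the episode above 0.025 m or angle between espresso_cup's own z axis and vertical above 0.35 rad).
It also fails if it takes over 88 s, if anything falls off the work surface, if the arm or the gripper's body presses on something with over 40 N, if the wrist force passes 120 N, or if a joint passes its speed limit or range.

## Working session

There is one attempt and no reset: what is moved stays moved. The work goes in short steps, each a Python script; the robot and the scene stay as the last script left them, time stands still between calls to the robot, and variables do not carry over. Pictures are saved under pics/ and viewed, and the job is handed in when it is done.

```bash
mkdir -p pics; python3 - <<'E'
from plant import bot
import cv2
for n in("side","top","wrist"):
    im=bot.snapshot(n); cv2.imwrite(f"pics/{n}0.png",im)
    c=bot.calibration(n); print(n,c)
print(bot.hold_point_z,bot.current_time_s(),bot.current_position(),bot.current_tcp_rot(),bot.current_finger_gap())
E
```

```text
side {'camera_matrix': array([[373.69463763,   0.        , 315.40648911],
       [  0.        , 373.69463763, 197.84135088],
       [  0.        ,   0.        ,   1.        ]]), 'rvec': array([ 2.07747527, -0.08308785,  0.04072059]), 'tvec': array([-0.48367761,  0.0080242 ,  1.07340123])}
top {'camera_matrix': array([[366.55207521,   0.        , 318.36277438],
       [  0.        , 366.55207521, 193.75196114],
       [  0.        ,   0.        ,   1.        ]]), 'rvec': array([ 2.18433404, -2.15788448,  0.08998114]), 'tvec': array([-0.14747532,  0.47052902,  0.870065  ])}
wrist {'camera_matrix': array([[302.62892019,   0.        , 323.44740537],
       [  0.        , 302.62892019, 200.42437248],
       [  0.        ,   0.        ,   1.        ]]), 'rvec': array([-2.34903743,  1.70975081,  0.24434159]), 'tvec': array([-0.55027358, -0.03631795,  0.37827841])}
-0.0187 0.15 [ 0.16855473 -0.5229746   0.23047545] [-8.65088436e-04  9.87867707e-01  1.55295247e-01 -1.75463844e-04] 0.08558455386227665
```

View pics/side0.png

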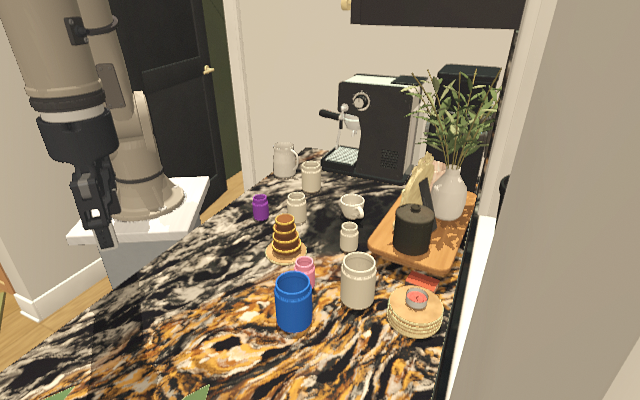

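View pics/top0.png

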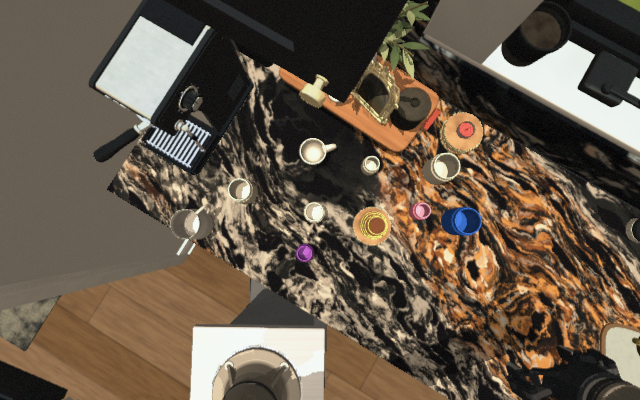

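View pics/wrist0.png

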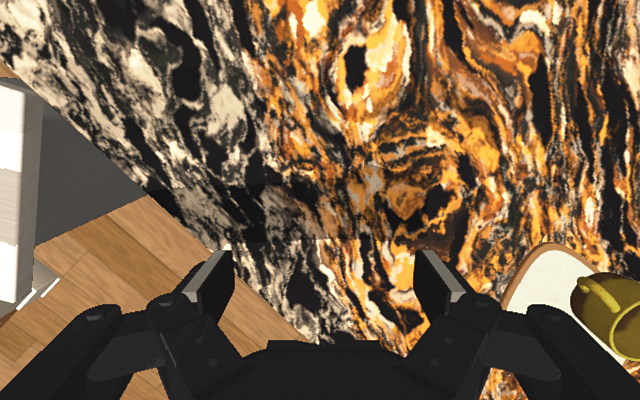

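```bash
cat > h.py <<'E'
import cv2, numpy as np
def cam(c): 
    R=cv2.Rodrigues(np.array(c["rvec"]))[0]; return np.array(c["camera_matrix"]),R,np.array(c["tvec"]).ravel()
def ray(c,uv,z):
    K,R,t=cam(c); d=R.T@np.linalg.inv(K)@[uv[0],uv[1],1]; o=-R.T@t
    return o+d*(z-o[2])/d[2]
def proj(c,P):
    K,R,t=cam(c); return cv2.projectPoints(np.array(P,float).reshape(-1,1,3),np.array(c["rvec"]),np.array(c["tvec"]),K,None)[0].reshape(-1,2)
def circ(x,y,z,r,n=60):
    a=np.linspace(0,2*np.pi,n); return np.c_[x+r*np.cos(a),y+r*np.sin(a),np.full(n,z)]
E
python3 - <<'E'
from plant import bot
import cv2,numpy as np
from h import *
c=bot.calibration("top"); im=cv2.imread("pics/top0.png")
print("cam",-cam(c)[1].T@cam(c)[2])
for n,uv,z in [("A",(371,163),.06),("B",(314.5,211.5),.07),("C",(240,189),.08),("D",(444,167),.09),("stack",(375,225),.092),("coaster",(371.5,226),.008),("pitcher",(190,224),.05),("cup",(313,151),.05),("purple",(305,254),.06),("pink",(422,210),.06),("blue",(463,221),.09)]:
    print(n,ray(c,uv,z).round(4))
x0,y0=150,110
cv2.imwrite("pics/topz.png",cv2.resize(im[120:270,160:360],None,fx=4,fy=4,interpolation=cv2.INTER_CUBIC))
cv2.imwrite("pics/topz2.png",cv2.resize(im[120:270,330:500],None,fx=4,fy=4,interpolation=cv2.INTER_CUBIC))
s=cv2.imread("pics/side0.png")
cv2.imwrite("pics/sidez.png",cv2.resize(s[130:340,240:440],None,fx=2.8,fy=2.8,interpolation=cv2.INTER_CUBIC))
E
```

```text
cam [ 0.39156901 -0.14929847  0.90804367]
A [ 0.5424 -0.2643  0.06  ]
B [ 0.427  -0.1338  0.07  ]
C [0.4756 0.0361 0.08  ]
D [ 0.5298 -0.4243  0.09  ]
stack [ 0.3978 -0.2687  0.092 ]
coaster [ 0.3959 -0.2724  0.008 ]
pitcher [0.395  0.1574 0.05  ]
cup [ 0.5715 -0.128   0.05  ]
purple [ 0.3299 -0.1132  0.06  ]
pink [ 0.4339 -0.3818  0.06  ]
blue [ 0.4091 -0.4641  0.09  ]
```

View pics/topz.png

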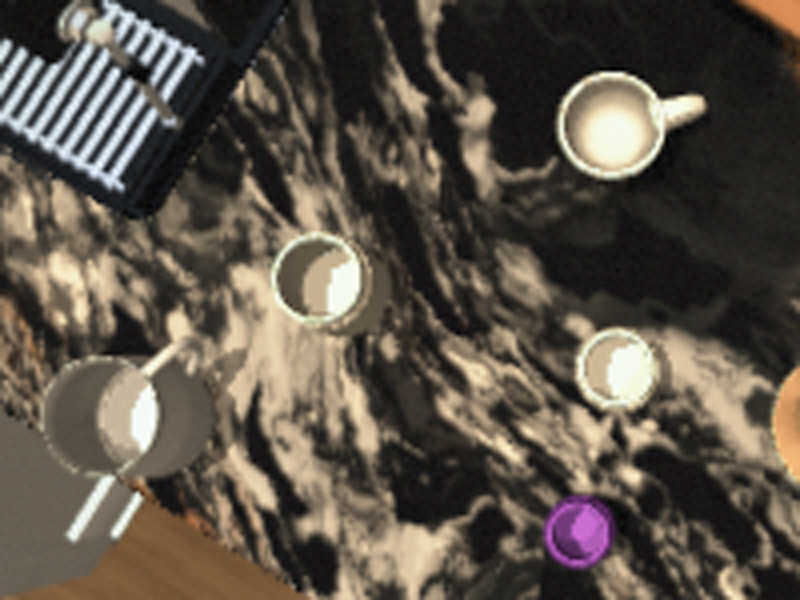

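View pics/topz2.png

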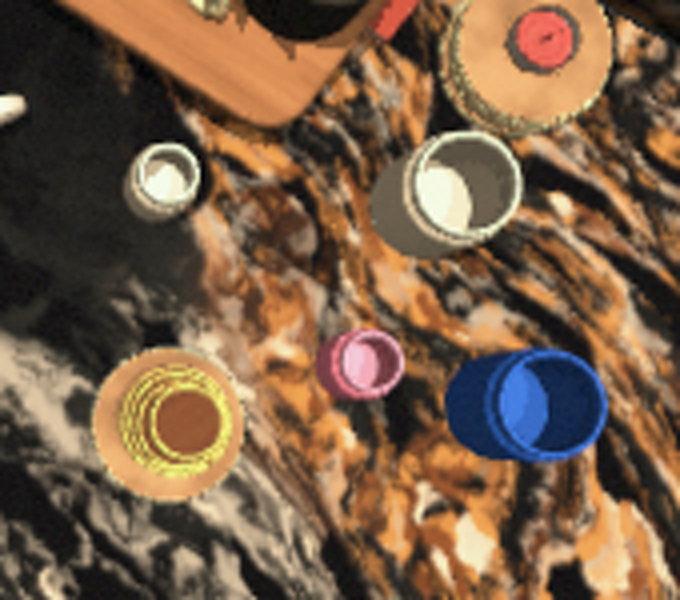

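View pics/sidez.png

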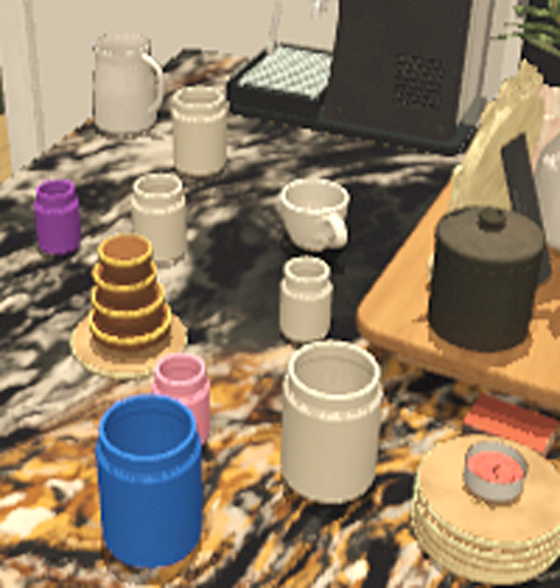

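```bash
cat > ov.py <<'E'
from plant import bot
from h import *
import sys
top=bot.calibration("top"); sd=bot.calibration("side")
P={}
for n,uv,z,r in [("A",(371.4,162.8),.06,.018),("B",(313.9,211.9),.07,.022),("C",(239.1,189.6),.08,.026),("D",(446.4,166.2),.09,.030),("L1",(376.5,224.6),.092,.021)]:
    p=ray(top,uv,z); P[n]=(p[0],p[1],z,r); print(n,p.round(4), "side px",proj(sd,p).round(1))
def draw(c,im,x0,x1,y0,y1,f,out):
    b=cv2.resize(im[y0:y1,x0:x1],None,fx=f,fy=f,interpolation=cv2.INTER_CUBIC)
    L=[(x,y,z,r,(0,0,255)) for x,y,z,r in P.values()]
    for k in range(4): L.append((P["L1"][0],P["L1"][1],.092-.021*k,.021+.004*k,(255,0,255)))
    for n in "ABCD": L.append((P[n][0],P[n][1],0,P[n][3]+.003,(0,255,0)))
    for x,y,z,r,col in L:
        q=(proj(c,circ(x,y,z,r))-[x0,y0]+.5)*f-.5
        cv2.polylines(b,[np.round(q*8).astype(np.int32)],True,col,1,cv2.LINE_AA,3)
    cv2.imwrite(out,b)
draw(top,cv2.imread("pics/top0.png"),220,480,140,260,3,"pics/ovt.png")
draw(sd,cv2.imread("pics/side0.png"),250,400,145,325,3.3,"pics/ovs.png")
E
python3 ov.py
```

```text
A [ 0.5429 -0.2652  0.06  ] side px [[349.6 224.8]]
B [ 0.426  -0.1325  0.07  ] side px [[296.1 195.1]]
C [0.4743 0.0382 0.08  ] side px [[310.6 163.7]]
D [ 0.5317 -0.4297  0.09  ] side px [[358.1 260.3]]
L1 [ 0.3987 -0.272   0.092 ] side px [[285.3 217.3]]
```

View pics/ovt.png

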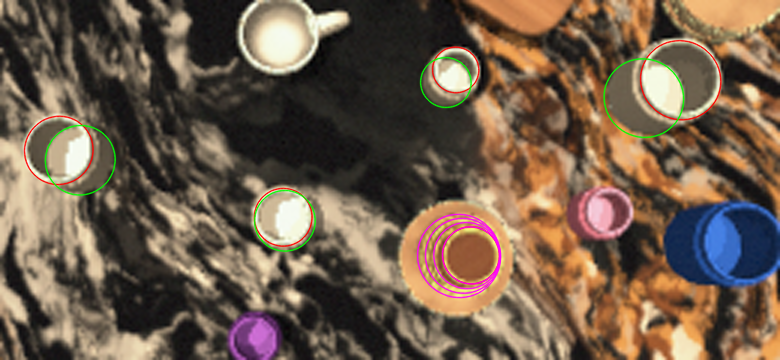

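View pics/ovs.png

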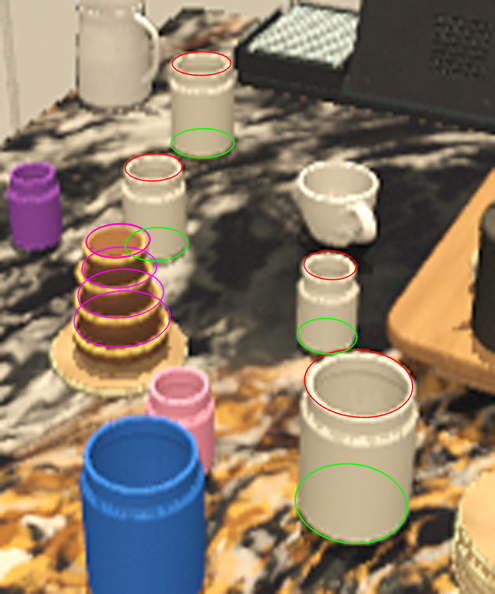

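```bash
cat >> h.py <<'E'
def qd(yaw): return [0.0,float(np.cos(yaw/2)),float(np.sin(yaw/2)),0.0]
S=np.array([.3975,-.2722]); CAN={"A":(.5429,-.2652),"B":(.426,-.1325),"C":(.4743,.0382),"D":(.5317,-.4297)}
E
python3 - <<'E'
from plant import bot
from h import *
K,R,t=cam(bot.calibration("wrist")); o=-R.T@t
from scipy.spatial.transform import Rotation as Ro
q=bot.current_tcp_rot(); T=Ro.from_quat([q[1],q[2],q[3],q[0]]).as_matrix()
print("cam in tool",T.T@(o-bot.current_position()),"cam fwd in tool",T.T@R.T@[0,0,1],"camx",T.T@R.T@[1,0,0])
for n,p in dict(S=S,**CAN).items():
    for yaw in (-.6,0,.4,.98,1.57):
        j=[bot.ik([p[0],p[1],z],qd(yaw)) for z in (.07,.2)]
        print(n,yaw,[None if a is None else np.round(a,2) for a in j])
E
```

```text
cam in tool [ 0.07029648  0.00125871 -0.14196051] cam fwd in tool [-2.77465420e-01 -8.22512967e-05  9.60735621e-01] camx [3.19150366e-04 9.99999933e-01 1.77785103e-04]
S -0.6 [array([ 0.64,  0.34, -0.09,  1.91,  0.04,  0.9 , -1.64]), array([ 0.66,  0.2 , -0.12,  1.74,  0.02,  1.21, -1.63])]
S 0 [array([ 0.7 ,  0.34, -0.16,  1.91,  0.07,  0.9 , -1.07]), array([ 0.71,  0.2 , -0.17,  1.74,  0.04,  1.21, -1.04])]
S 0.4 [array([ 0.74,  0.35, -0.22,  1.91,  0.09,  0.9 , -0.69]), array([ 0.75,  0.2 , -0.21,  1.74,  0.05,  1.21, -0.65])]
S 0.98 [array([ 0.81,  0.35, -0.3 ,  1.9 ,  0.13,  0.9 , -0.15]), array([ 0.82,  0.21, -0.3 ,  1.73,  0.07,  1.21, -0.09])]
S 1.57 [array([ 0.88,  0.36, -0.39,  1.9 ,  0.17,  0.91,  0.41]), array([ 0.89,  0.22, -0.39,  1.73,  0.09,  1.21,  0.48])]
A -0.6 [array([ 0.48,  0.55, -0.08,  1.57,  0.05,  1.02, -1.78]), array([ 0.5 ,  0.44, -0.11,  1.4 ,  0.05,  1.3 , -1.78])]
A 0 [array([ 0.56,  0.56, -0.19,  1.56,  0.12,  1.03, -1.24]), array([ 0.57,  0.45, -0.21,  1.4 ,  0.09,  1.3 , -1.22])]
A 0.4 [array([ 0.58,  0.56, -0.23,  1.56,  0.14,  1.03, -0.85]), array(
[... 1447 characters left out ...]
91,  0.37,  0.95, -0.46]), array([ 0.56,  0.27, -0.81,  1.73,  0.21,  1.23, -0.31])]
D -0.6 [array([ 0.64,  0.7 ,  0.02,  1.31, -0.01,  1.13, -1.51]), array([ 0.65,  0.61,  0.01,  1.13, -0.01,  1.4 , -1.51])]
D 0 [array([ 0.7 ,  0.7 , -0.07,  1.31,  0.05,  1.14, -0.95]), array([ 0.7 ,  0.61, -0.08,  1.13,  0.05,  1.4 , -0.95])]
D 0.4 [array([ 0.74,  0.71, -0.14,  1.3 ,  0.1 ,  1.14, -0.58]), array([ 0.73,  0.62, -0.15,  1.13,  0.09,  1.4 , -0.57])]
D 0.98 [array([ 0.78,  0.71, -0.22,  1.3 ,  0.16,  1.14, -0.04]), array([ 0.78,  0.62, -0.23,  1.13,  0.14,  1.41, -0.02])]
D 1.57 [array([ 0.83,  0.72, -0.3 ,  1.3 ,  0.21,  1.15,  0.51]), array([ 0.83,  0.63, -0.32,  1.12,  0.19,  1.41,  0.54])]
```

```bash
python3 - <<'E'
from plant import bot
from h import *
t=bot.current_time_s()
bot.movep([.3975,-.2722,.19],qd(.4)); print("move",bot.current_time_s()-t); t=bot.current_time_s()
bot.set_gripper(.06); print("grip",bot.current_time_s()-t,bot.current_finger_gap(),bot.hold_point_z)
print(bot.current_position())
c=bot.calibration("wrist"); im=bot.snapshot("wrist"); cv2.imwrite("pics/w1.png",im)
for k in range(4):
    q=proj(c,circ(S[0],S[1],.092-.021*k,.021+.004*k)); cv2.polylines(im,[np.round(q*8).astype(np.int32)],True,(255,0,255),1,cv2.LINE_AA,3)
q=proj(c,circ(.5429,-.2652,.06,.018)); cv2.polylines(im,[np.round(q*8).astype(np.int32)],True,(0,0,255),1,cv2.LINE_AA,3)
cv2.imwrite("pics/w1o.png",im)
bot.snapshot
cv2.imwrite("pics/s1.png",bot.snapshot("side"))
E
```

```text
move 1.2917
grip 0.375 0.060025132589169646 -0.0187
[ 0.39727566 -0.27270229  0.18999726]
```

View pics/w1o.png

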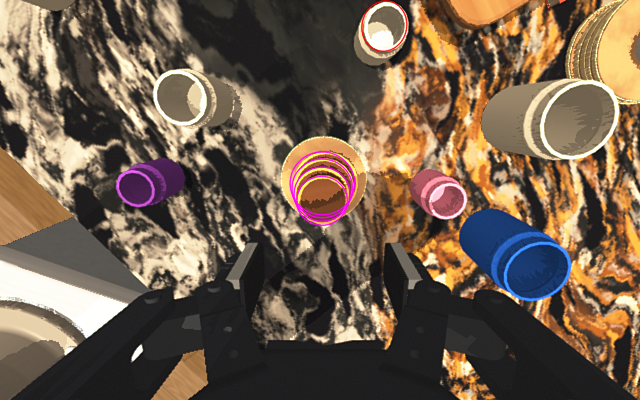

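View pics/s1.png

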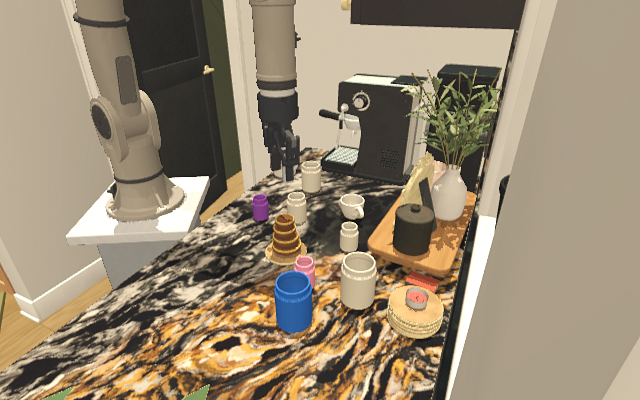

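```bash
python3 - <<'E'
from h import *
im=cv2.imread("pics/w1.png"); o=cv2.imread("pics/w1o.png")
a=[cv2.resize(i[130:235,270:380],None,fx=3.6,fy=3.6,interpolation=cv2.INTER_CUBIC) for i in(im,o)]
cv2.imwrite("pics/w1z.png",np.hstack(a))
E
```

```text
(no output)
```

View pics/w1z.png

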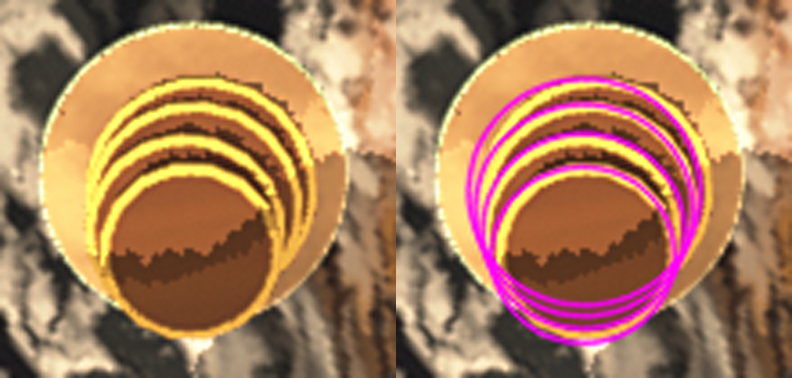

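```bash
python3 - <<'E'
from plant import bot
from h import *
c=bot.calibration("wrist"); K,R,t=cam(c)
def px(a,b): return ((a+.5)/3.6-.5+270,(b+.5)/3.6-.5+130)
for z,r in((.092,.021),(.071,.025),(.05,.029),(.029,.033),(.008,.047)):
    q=proj(c,circ(S[0],S[1],z,r)); q=(q-[270,130]+.5)*3.6-.5
    print(z,"pred box",q.min(0).round(),q.max(0).round())
# disc1 box, coaster box, disc4 partial
from scipy.optimize import least_squares
def box(x,y,z,r):
    q=(proj(c,circ(x,y,z,r,200))-[270,130]+.5)*3.6-.5
    return np.r_[q.min(0),q.max(0)]
for nm,z,r,m in [("d1",.092,.021,[102,163,281,341]),("d2",.071,.025,[90,134,298,None]),("d3",.05,.029,[88,101,306,None]),("d4",.029,.033,[90,76,318,None]),("coaster",.008,.047,[40,22,348,None])]:
    idx=[i for i in range(4) if m[i] is not None]; mm=np.array([m[i] for i in idx])
    s=least_squares(lambda p:box(p[0],p[1],z,r)[idx]-mm,S); s3=least_squares(lambda p:(box(p[0],p[1],p[2],r)[idx]-mm),[*S,z],x_scale=.01)
    print(nm,s.x.round(4),s.fun.round(1),"free z",s3.x.round(4))
E
```

```text
0.092 pred box [ 96. 168.] [279. 344.]
0.071 pred box [ 87. 134.] [289. 329.]
0.05 pred box [ 80. 105.] [297. 316.]
0.029 pred box [73. 79.] [305. 306.]
0.008 pred box [34. 22.] [344. 326.]
d1 [ 0.3987 -0.2727] [-2.1  0.9  2.1 -0.9] free z [ 0.3982 -0.2729  0.0903]
d2 [ 0.3981 -0.2735] [ 3.1 -0.2 -3.1] free z [ 0.3994 -0.273   0.0791]
d3 [ 0.3993 -0.2739] [ 0. -0. -0.] free z [ 0.3993 -0.2739  0.0501]
d4 [ 0.4    -0.2758] [-1.9  0.1  1.9] free z [ 0.3995 -0.2761  0.0237]
coaster [ 0.3981 -0.2735] [-1.   0.1  1. ] free z [ 0.398  -0.2736  0.0059]
```

```bash
python3 - <<'E'
from plant import bot
from h import *
im=cv2.imread("pics/w1.png")
c=bot.calibration("wrist")
b=cv2.resize(im[220:380,200:440],None,fx=3.3,fy=3.3,interpolation=cv2.INTER_CUBIC)
b=np.clip(b.astype(float)*1.8+20,0,255).astype(np.uint8)
p=np.array(bot.current_position())
x=np.array([np.cos(.4),np.sin(.4),0]); y=np.array([np.sin(.4),-np.cos(.4),0])
for dz,col in((0,(0,0,255)),(.004,(0,255,255)),(.008,(0,255,0)),(.0187,(255,255,0))):
  for s in(-.03,.03):
    seg=np.array([p+y*s+x*w+[0,0,dz] for w in(-.011,.011)])
    q=(proj(c,seg)-[200,220]+.5)*3.3-.5
    cv2.line(b,tuple(q[0].astype(int)),tuple(q[1].astype(int)),col,1)
cv2.imwrite("pics/w1f.png",b)
E
```

```text
(no output)
```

View pics/w1f.png

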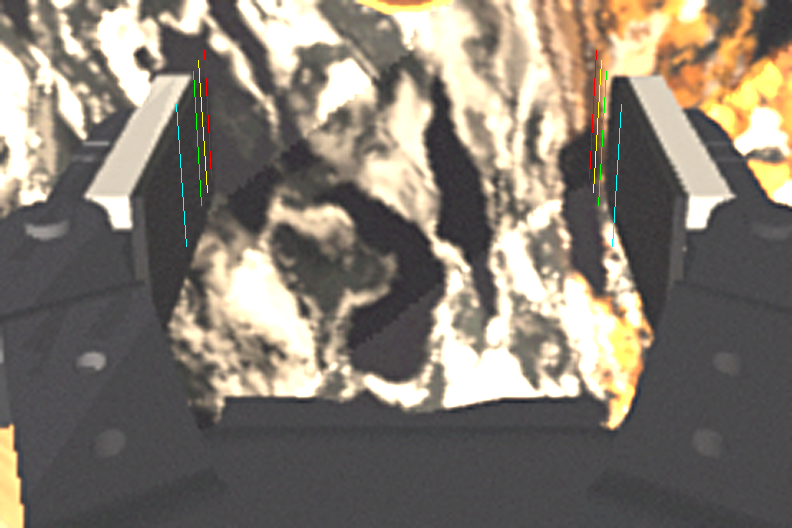

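```bash
cat >> h.py <<'E'
Q=qd(.4)
def grab(bot,xy,zo,w,off,pre=.016):
    zt=zo+off
    bot.set_gripper(w+pre)
    p=bot.current_position()
    if np.hypot(p[0]-xy[0],p[1]-xy[1])>.03: bot.movep([xy[0],xy[1],max(zt+.05,.12)],Q)
    bot.move_l([xy[0],xy[1],zt+.03],Q,velocity=.15)
    bot.move_l([xy[0],xy[1],zt],Q,velocity=.06)
    print("F down",np.round(bot.current_ft_force(),2),np.round(bot.current_position(),4))
    bot.set_gripper(w-.012)
    print("gap",bot.current_finger_gap(),"F",np.round(bot.current_ft_force(),2))
    bot.move_l([xy[0],xy[1],zt+.012],Q,velocity=.04)
    bot.move_l([xy[0],xy[1],max(zt+.06,.17)],Q,velocity=.15)
    print("gap",bot.current_finger_gap(),"t",bot.current_time_s(),np.round(bot.current_ft_force(),2))
E
python3 - <<'E'
from plant import bot
from h import *
grab(bot,(.3985,-.273),.071,.042,.0015)
c=bot.calibration("wrist"); cv2.imwrite("pics/w2.png",bot.snapshot("wrist")); cv2.imwrite("pics/s2.png",bot.snapshot("side")); 
print(bot.current_position())
E
```

```text
F down [-0.15  0.2  -0.33] [ 0.3985 -0.273   0.0723]
gap 0.03979349002732045 F [-0.06 -0.86  1.92]
gap 0.03952463499982193 t 4.9833 [-0.17  0.29 -0.44]
[ 0.39746354 -0.27239196  0.16851772]
```

View pics/w2.png

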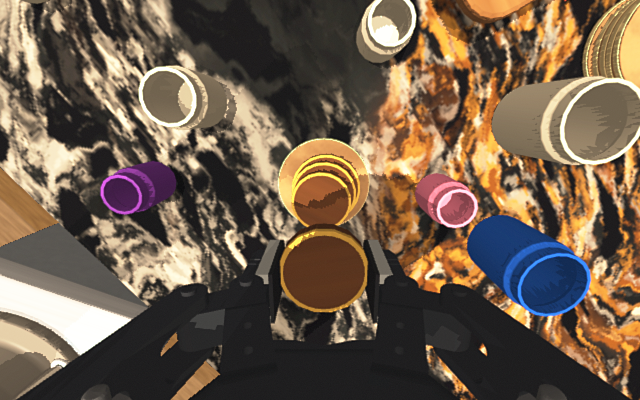

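View pics/s2.png

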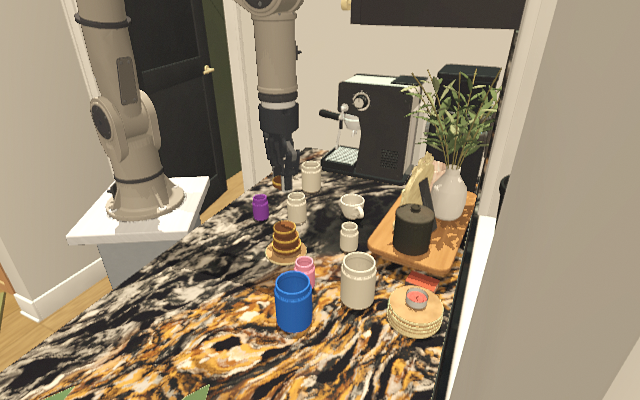

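```bash
cat >> h.py <<'E'
def lidoff(bot,box,off,r):
    """box umin,vmin,umax,vmax of held disc top in current wrist view -> lid centre minus TCP"""
    from scipy.optimize import least_squares
    c=bot.calibration("wrist"); p=np.array(bot.current_position())
    def f(v):
        q=proj(c,circ(p[0]+v[0],p[1]+v[1],p[2]-off+.021,r,200)); return np.r_[q.min(0),q.max(0)]-box
    s=least_squares(f,[0,0]); print("lidoff",s.x.round(4),s.fun.round(1)); return s.x
E
python3 - <<'E'
from plant import bot
from h import *
lidoff(bot,[281,229.5,368,312],.0015,.021)
im=cv2.imread("pics/w2.png"); c=bot.calibration("wrist"); p=bot.current_position()
o=im.copy()
for x,y,z,r in [(*CAN["A"],.06,.018),(*CAN["B"],.07,.022),(*CAN["D"],.09,.030),(p[0],p[1],p[2]+.0195,.021)]:
    cv2.polylines(o,[np.round(proj(c,circ(x,y,z,r))*8).astype(np.int32)],True,(255,0,255),1,cv2.LINE_AA,3)
cv2.imwrite("pics/w2z.png",np.vstack([np.hstack([cv2.resize(i[215:325,260:390],None,fx=3,fy=3,interpolation=cv2.INTER_CUBIC) for i in(im,o)]),cv2.resize(o[0:170,120:640],(780,255),interpolation=cv2.INTER_CUBIC)]))
E
```

```text
lidoff [ 0.0014 -0.0013] [-3.  -0.1  3.   0.5]
```

View pics/w2z.png

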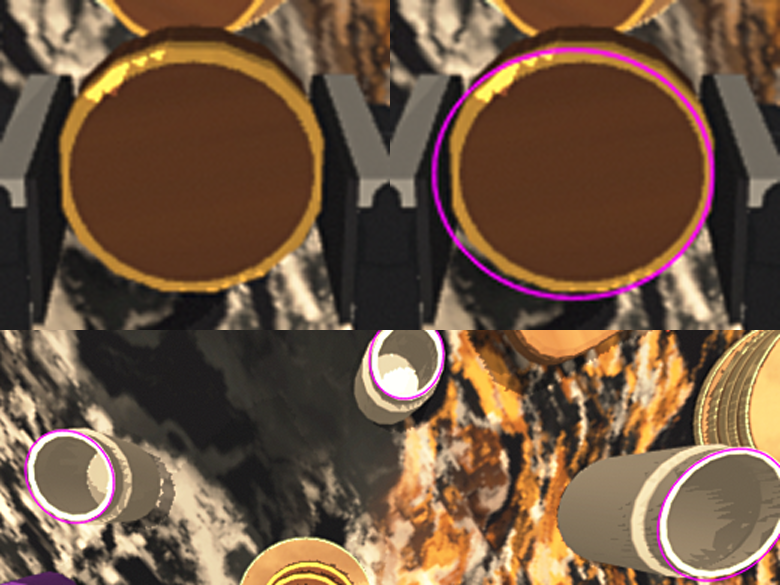

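```bash
cat >> h.py <<'E'
def place(bot,xy,rim,w,off,gapadd=.014):
    zt=rim-.009+off
    bot.movep([xy[0],xy[1],zt+.04],Q)
    bot.move_l([xy[0],xy[1],zt+.014],Q,velocity=.12); bot.dwell(.1)
    f0=np.array(bot.current_ft_force())
    for d in (.010,.006,.003,.0015,.0005):
        bot.move_l([xy[0],xy[1],zt+d],Q,velocity=.04)
        df=np.array(bot.current_ft_force())-f0
        print("d",d,"dF",df.round(2),np.round(bot.current_position(),4))
        if df[2]>4 or np.hypot(df[0],df[1])>5: print("contact"); break
    return zt
def release(bot,xy,zt,w,gapadd=.014):
    bot.set_gripper(w+gapadd); bot.dwell(.1)
    p=bot.current_position()
    bot.move_l([p[0],p[1],p[2]+.03],Q,velocity=.1)
    bot.move_l([p[0],p[1],p[2]+.08],Q,velocity=.2)
    print("t",bot.current_time_s())
E
python3 - <<'E'
from plant import bot
from h import *
zt=place(bot,CAN["A"],.06,.042,.0015)
cv2.imwrite("pics/w3.png",bot.snapshot("wrist")); cv2.imwrite("pics/s3.png",bot.snapshot("side")); 
print(bot.current_time_s())
s=cv2.imread("pics/s3.png"); w=cv2.imread("pics/w3.png")
cv2.imwrite("pics/c3.png",np.hstack([cv2.resize(s[150:280,270:430],(480,390)),w[150:345,240:400].repeat(2,0).repeat(2,1)]))
E
```

```text
d 0.01 dF [ 1.25  0.72 -1.54] [ 0.5428 -0.2652  0.0626]
d 0.006 dF [-0.45 -0.4  -1.28] [ 0.5426 -0.265   0.0581]
d 0.003 dF [-0.19 -0.1  -0.72] [ 0.5427 -0.2651  0.0552]
d 0.0015 dF [ 1.08 -1.   -0.94] [ 0.5429 -0.2652  0.054 ]
d 0.0005 dF [-0.76 -0.11  2.53] [ 0.5432 -0.2654  0.0537]
7.6
```

View pics/c3.png

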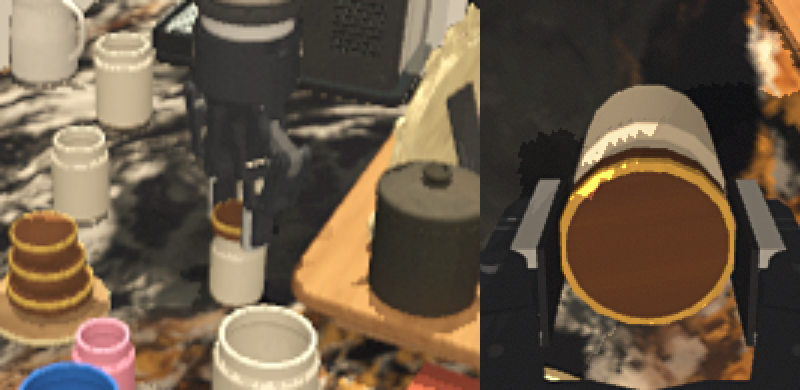

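```bash
python3 - <<'E'
from plant import bot
from h import *
release(bot,CAN["A"],.0525,.042)
bot.movep([.3985,-.273,.17],Q)
c=bot.calibration("wrist")
w=bot.snapshot("wrist"); s=bot.snapshot("side"); cv2.imwrite("pics/w4.png",w);cv2.imwrite("pics/s4.png",s)
o=w.copy()
for x,y,z,r in [(*CAN["A"],.072,.021),(.3985,-.273,.071,.025)]:
    cv2.polylines(o,[np.round(proj(c,circ(x,y,z,r))*8).astype(np.int32)],True,(255,0,255),1,cv2.LINE_AA,3)
o2=s.copy();cs=bot.calibration("side")
for x,y,z,r in [(*CAN["A"],.072,.021),(.3985,-.273,.071,.025)]:
    cv2.polylines(o2,[np.round(proj(cs,circ(x,y,z,r))*8).astype(np.int32)],True,(255,0,255),1,cv2.LINE_AA,3)
cv2.imwrite("pics/c4.png",np.hstack([cv2.resize(o2[190:320,250:380],(400,400)),o[0:200,230:430].repeat(2,0).repeat(2,1)]))
print(bot.current_position(),bot.current_time_s())
E
```

```text
t 8.8583
[ 0.39932258 -0.27234778  0.16924081] 9.6083
```

View pics/c4.png

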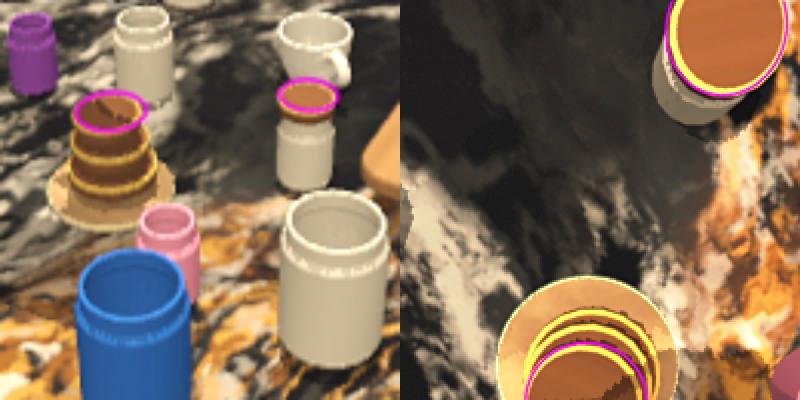

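```bash
python3 - <<'E'
from plant import bot
from h import *
grab(bot,(.3987,-.2733),.05,.050,.000)
c=bot.calibration("wrist"); w=bot.snapshot("wrist"); s=bot.snapshot("side"); cv2.imwrite("pics/w5.png",w)
p=bot.current_position(); o=w.copy()
for x,y,z,r in [(p[0],p[1],p[2]+.021,.025),(*CAN["B"],.07,.022),(.3985,-.273,.05,.029)]:
    cv2.polylines(o,[np.round(proj(c,circ(x,y,z,r))*8).astype(np.int32)],True,(255,0,255),1,cv2.LINE_AA,3)
cv2.imwrite("pics/c5.png",np.hstack([cv2.resize(o[50:350,100:440],None,fx=1.4,fy=1.4),cv2.resize(s[150:300,250:365],(320,420))]))
E
```

```text
F down [-0.28  0.22 -0.45] [ 0.3987 -0.2732  0.0498]
gap 0.0474461967467189 F [ 0.73 -0.02  4.06]
gap 0.04793068789602977 t 12.8917 [ 0.14 -0.43 -0.9 ]
```

View pics/c5.png

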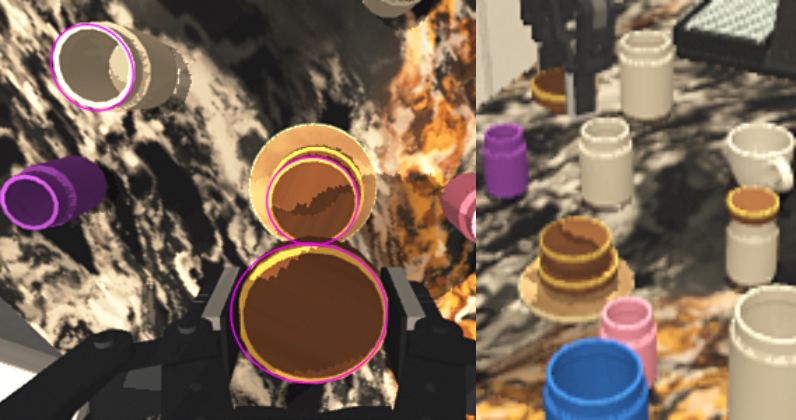

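```bash
python3 - <<'E'
from plant import bot
from h import *
zt=place(bot,CAN["B"],.07,.05,.0)
w=bot.snapshot("wrist"); s=bot.snapshot("side")
cv2.imwrite("pics/c6.png",np.hstack([cv2.resize(s[130:260,230:390],(480,390)),w[150:345,240:400].repeat(2,0).repeat(2,1)]))
E
```

```text
d 0.01 dF [-0.05 -0.08 -0.2 ] [ 0.426  -0.1326  0.0711]
d 0.006 dF [-0.11  0.58 -0.04] [ 0.4257 -0.1324  0.0667]
d 0.003 dF [0.21 0.09 0.45] [ 0.4258 -0.1324  0.0638]
d 0.0015 dF [ 0.09 -0.01 -0.38] [ 0.4259 -0.1325  0.0624]
d 0.0005 dF [-1.5   0.86  5.91] [ 0.4262 -0.1326  0.0621]
contact
```

View pics/c6.png

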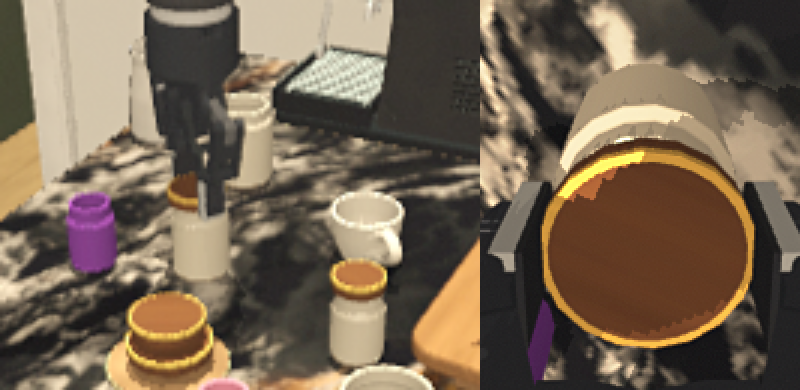

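Lid 2 contacts the rim at the expected height. Release and fetch lid 3.

```bash
python3 - <<'E'
from plant import bot
from h import *
release(bot,CAN["B"],.061,.05)
bot.movep([.3987,-.2735,.15],Q); bot.dwell(.1)
c=bot.calibration("wrist"); w=bot.snapshot("wrist"); s=bot.snapshot("side"); cs=bot.calibration("side")
def ov(im,c):
    for x,y,z,r in [(*CAN["A"],.072,.021),(*CAN["B"],.082,.025),(.3987,-.2735,.05,.029)]:
        cv2.polylines(im,[np.round(proj(c,circ(x,y,z,r))*8).astype(np.int32)],True,(255,0,255),1,cv2.LINE_AA,3)
    return im
cv2.imwrite("pics/w7.png",w)
o=ov(w.copy(),c); o2=ov(s.copy(),cs)
cv2.imwrite("pics/c7.png",np.hstack([cv2.resize(o2[160:290,250:380],(400,400)),cv2.resize(o[0:250,100:350],(400,400)) ]))
E
```

```text
t 16.75
```

View pics/c7.png

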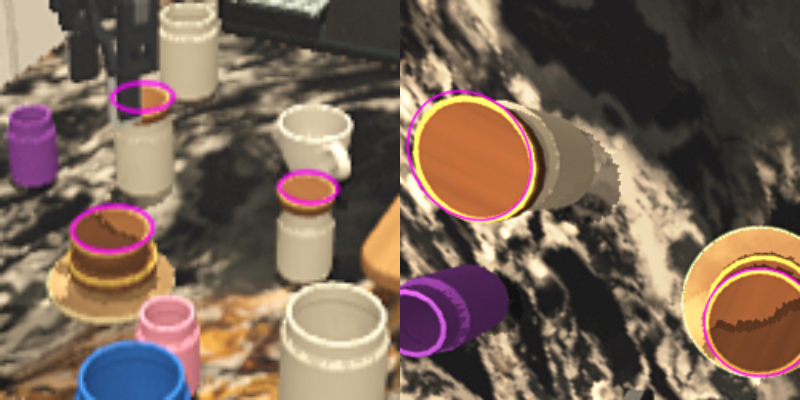

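```bash
python3 - <<'E'
from plant import bot
from h import *
grab(bot,(.3989,-.2738),.029,.058,-.001)
c=bot.calibration("wrist"); w=bot.snapshot("wrist"); s=bot.snapshot("side"); cv2.imwrite("pics/w8.png",w)
p=bot.current_position(); o=w.copy()
for x,y,z,r in [(p[0],p[1],p[2]+.022,.029),(*CAN["C"],.08,.026),(.3989,-.2738,.029,.033)]:
    cv2.polylines(o,[np.round(proj(c,circ(x,y,z,r))*8).astype(np.int32)],True,(255,0,255),1,cv2.LINE_AA,3)
cv2.imwrite("pics/c8.png",np.hstack([cv2.resize(o[50:350,100:440],None,fx=1.4,fy=1.4),cv2.resize(s[150:300,250:365],(320,420))]))
E
```

```text
F down [ 0.27  0.4  -0.03] [ 0.3989 -0.2737  0.0278]
gap 0.05579125399241342 F [-0.76  0.65  3.97]
gap 0.056048554646170264 t 21.0333 [-0.07  0.03 -1.1 ]
```

View pics/c8.png

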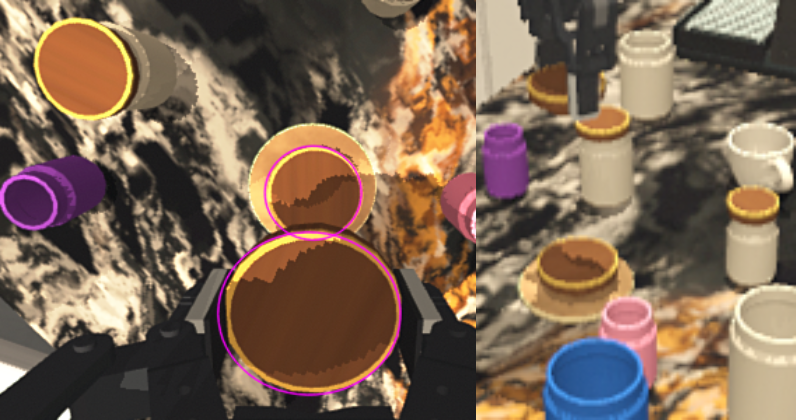

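```bash
python3 - <<'E'
from plant import bot
from h import *
bot.movep([*CAN["C"],.17],Q)
zt=place(bot,CAN["C"],.08,.058,-.001)
w=bot.snapshot("wrist"); s=bot.snapshot("side")
cv2.imwrite("pics/c9.png",np.hstack([cv2.resize(s[100:230,230:390],(480,390)),w[150:345,240:400].repeat(2,0).repeat(2,1)]))
E
```

```text
d 0.01 dF [-0.31 -0.58 -1.04] [0.4743 0.0382 0.0801]
d 0.006 dF [-0.4  -0.09 -0.37] [0.4739 0.0382 0.0756]
d 0.003 dF [-0.7  -0.55 -1.2 ] [0.4741 0.0382 0.0728]
d 0.0015 dF [ 1.6   0.1  -0.95] [0.4743 0.0382 0.0715]
d 0.0005 dF [-2.61 -0.72  4.34] [0.4745 0.0382 0.0712]
contact
```

View pics/c9.png

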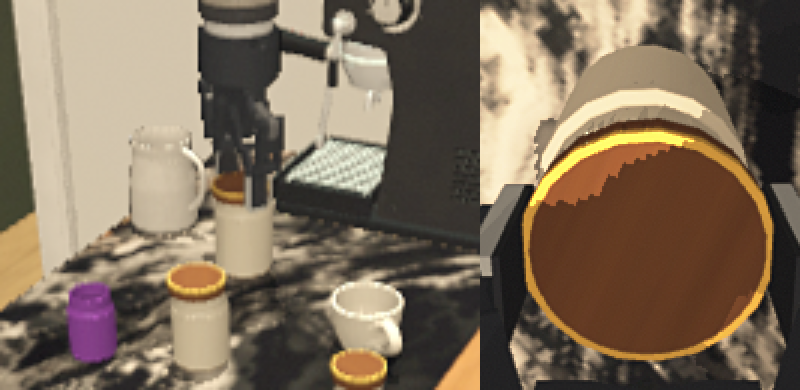

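Contact at the expected height; release and go look at the last lid.

```bash
python3 - <<'E'
from plant import bot
from h import *
release(bot,CAN["C"],.07,.058)
bot.movep([.3990,-.2745,.17],Q); bot.set_gripper(.080); bot.dwell(.2)
c=bot.calibration("wrist"); w=bot.snapshot("wrist"); s=bot.snapshot("side"); t=bot.snapshot("top"); cs=bot.calibration("side"); ct=bot.calibration("top")
def ov(im,c):
    for x,y,z,r in [(*CAN["A"],.072,.021),(*CAN["B"],.082,.025),(*CAN["C"],.092,.029),(.3990,-.2745,.029,.033)]:
        cv2.polylines(im,[np.round(proj(c,circ(x,y,z,r))*8).astype(np.int32)],True,(255,0,255),1,cv2.LINE_AA,3)
    return im
cv2.imwrite("pics/w10.png",w)
o=ov(w.copy(),c); o2=ov(s.copy(),cs)
cv2.imwrite("pics/c10.png",np.hstack([cv2.resize(o2[130:290,230:390],(400,400)),cv2.resize(o[110:310,230:430],(400,400)) ]))
E
```

```text
t 25.775
```

View pics/c10.png

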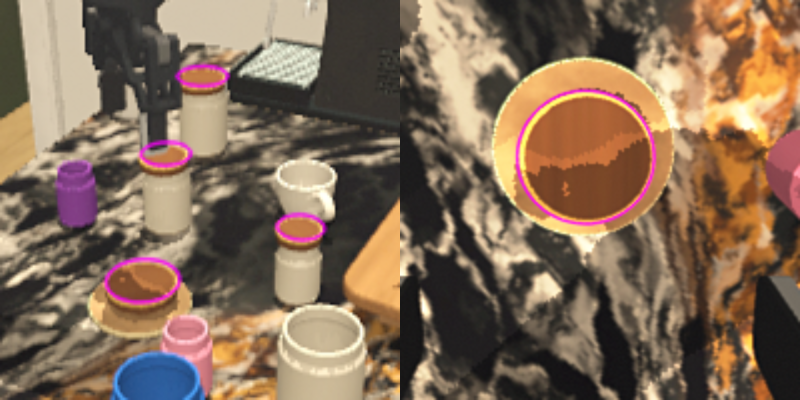

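```bash
python3 - <<'E'
from plant import bot
from h import *
grab(bot,(.3990,-.2743),.008,.066,-.001,pre=.014)
c=bot.calibration("wrist"); w=bot.snapshot("wrist"); s=bot.snapshot("side"); cv2.imwrite("pics/w11.png",w)
p=bot.current_position(); o=w.copy()
for x,y,z,r in [(p[0],p[1],p[2]+.022,.033),(*CAN["D"],.09,.030)]:
    cv2.polylines(o,[np.round(proj(c,circ(x,y,z,r))*8).astype(np.int32)],True,(255,0,255),1,cv2.LINE_AA,3)
cv2.imwrite("pics/c11.png",np.hstack([cv2.resize(o[50:350,240:640],(560,420)),cv2.resize(s[150:300,250:315],(182,420))]))
E
```

```text
F down [-0.53  0.69 -0.67] [ 0.399  -0.2742  0.0068]
gap 0.06403821355838787 F [0.07 0.7  5.45]
gap 0.06369987383836204 t 31.4 [-0.41  0.99 -0.2 ]
```

View pics/c11.png

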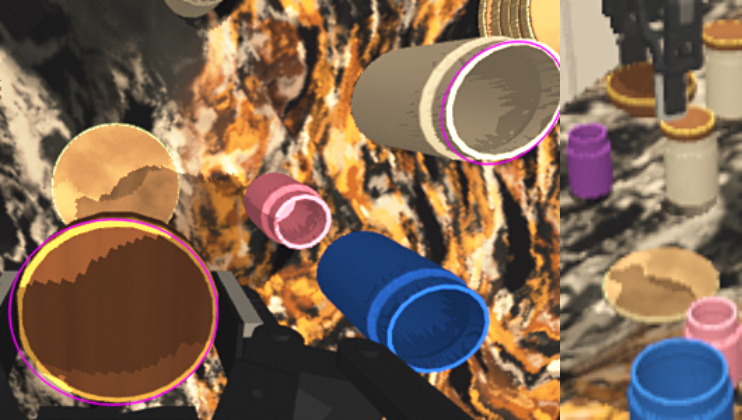

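```bash
python3 - <<'E'
from plant import bot
from h import *
bot.movep([*CAN["D"],.17],Q)
zt=place(bot,CAN["D"],.09,.066,-.001)
w=bot.snapshot("wrist"); s=bot.snapshot("side")
cv2.imwrite("pics/c12.png",np.hstack([cv2.resize(s[200:330,270:430],(480,390)),w[150:345,240:400].repeat(2,0).repeat(2,1)]))
E
```

```text
d 0.01 dF [-1.32 -0.05  0.61] [ 0.5316 -0.4297  0.0901]
d 0.006 dF [-1.05  0.97  0.45] [ 0.5314 -0.4295  0.0855]
d 0.003 dF [-1.23 -0.08  1.53] [ 0.5315 -0.4296  0.0826]
d 0.0015 dF [-0.56  0.7   1.36] [ 0.5317 -0.4297  0.0815]
d 0.0005 dF [-2.16  1.17  6.38] [ 0.5318 -0.4297  0.0814]
contact
```

View pics/c12.png

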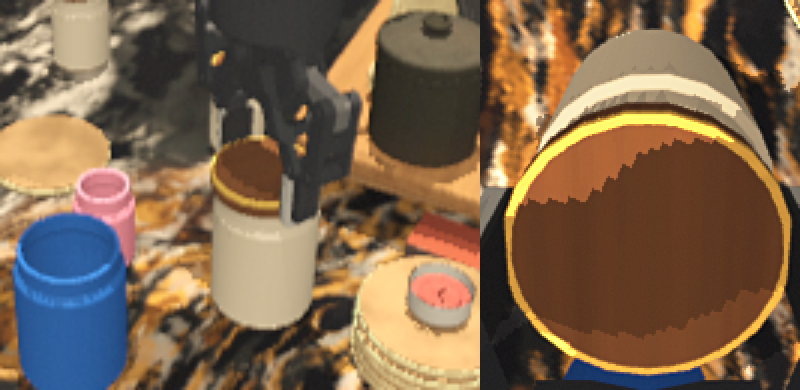

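```bash
python3 - <<'E'
from plant import bot
from h import *
release(bot,CAN["D"],.08,.066)
bot.movep([.42,-.33,.26],Q); bot.dwell(.5)
t=bot.snapshot("top"); s=bot.snapshot("side"); cs=bot.calibration("side"); ct=bot.calibration("top")
def ov(im,c):
    for x,y,z,r in [(*CAN["A"],.072,.021),(*CAN["B"],.082,.025),(*CAN["C"],.092,.029),(*CAN["D"],.102,.033)]:
        cv2.polylines(im,[np.round(proj(c,circ(x,y,z,r))*8).astype(np.int32)],True,(255,0,255),1,cv2.LINE_AA,3)
    return im
ov(s,cs); ov(t,ct)
cv2.imwrite("pics/c13.png",np.hstack([cv2.resize(s[130:330,230:420],(430,453)),cv2.resize(t[110:270,160:480],None,fx=1.15,fy=2.83125)[:453]]))
cv2.imwrite("pics/t13.png",cv2.resize(t[110:270,170:480],None,fx=2.5,fy=2.5))
cv2.imwrite("pics/s13.png",cv2.resize(s[130:330,230:420],None,fx=2.9,fy=2.9))
E
```

```text
t 35.7167
```

View pics/s13.png

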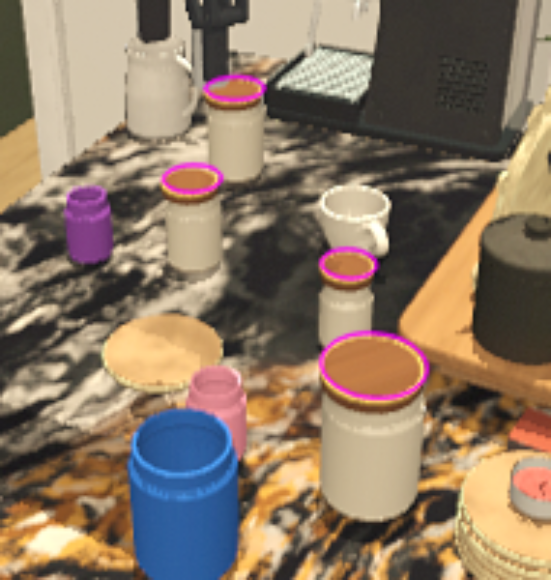

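View pics/t13.png

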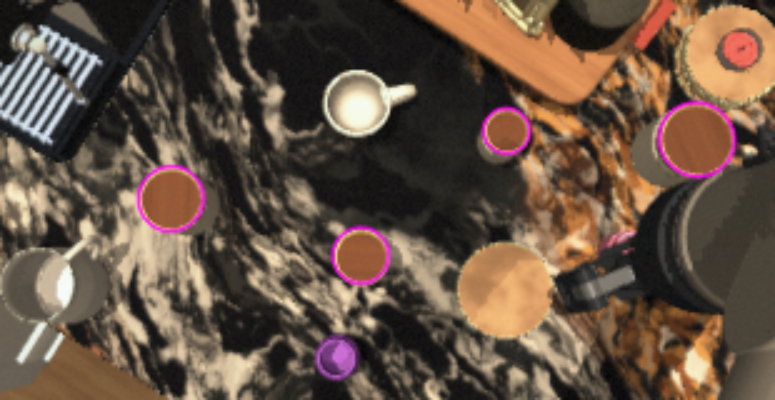

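All four lids match their predicted seated outlines in both views, and the pitcher, cup and look-alikes haven't moved. Handing in.

```bash
python3 - <<'E'
from plant import bot
bot.job_done(); print(bot.current_time_s())
E
```

```text
the job is handed in; nothing more can be done
the job is handed in; nothing more can be done
```

I took the stack apart from the top down and closed each canister with the lid of its own size, then handed the job in at about 37 s of the 88 s allowed. No verdict was reported.

**Placing:** Each lid met its rim at the expected height with a contact force under about 7 N, and was then released.

**Last checks:** In the final side and top pictures all four discs lay level on the outlines I predicted for seated lids. The canisters, pitcher, espresso cup and the pink, purple and blue look-alikes looked unmoved. I judged that by eye for everything except the canisters, which I checked against overlays.

**One disagreement:** The wrist camera showed things about 1–2 mm to one side of where the top and side cameras put them. I treated this as calibration error and placed by the top camera, which the final pictures bore out.

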